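# Firmness test on a pickling cucumber

### The arm

A 7-joint arm with a two-finger parallel gripper is mounted at the origin on a cart in front of the work surface, level with it; the furniture and walls round the work are solid. World frame = base frame: x ahead of the robot, y to its left, z up, the work surface at z = 0. Lengths are in m, angles in rad, forces in N, time in s.
With the tool pointing down it reaches from about 0.4 to 0.875 m from the base axis. Payload 19.3 kg.
Tool frame: the origin (TCP) lies at the very end of the fingers, on their centre line; the grasp point (between the pads) lies 19 mm behind it; z points along the fingers, y is the line along which they close (so a half turn about z gives the same grasp; the last joint's range is limited). The gripper opens to 85 mm and grips with 20 to 120 N. Pads are 22 mm wide; open, the fingers measure 114 mm over their backs; the gripper's body (76 mm by 85 mm) begins 54 mm behind the grasp point. The pads swing forward as they close: fully open they stand 13 mm farther back than shut.
Start: joints at [1.053, 0.521, -0.036, 1.599, 0.021, 1.021, -0.113], TCP at [0.271, -0.563, 0.231] pointing down, gripper open.
Joint ranges: [-2.91, 2.91], [-0.3, 2.13], [-1.5, 1.42], [0.17, 2.43], [-1.26, 4.41], [0.16, 1.93], [-2.52, 2.52]. Speed limits (rad/s): [1.89, 1.89, 2.39, 2.39, 3.01, 3.01, 3.01].

### API

Orientations are given as [roll, pitch, yaw] about the fixed x, y, z axes, in that order (R = Rz(yaw) Ry(pitch) Rx(roll)).
In Python, from workcell import bot gives the robot as it stands.
- The arm moves only by the shell command python3 -m crank 'ROWS' [FORCE]. ROWS is a JSON object of lists of equal length, an entry for each row: "travel": the shift along the world's x, y, z in cm, a list of three; "turn": the turn, a rotation vector about the world's x, y, z in degrees, a list of three; "gripper": the closure, from 0 (fully open) to 1 (shut). A call has exactly 5 rows; each row is the pose to reach, as a shift and turn from the pose commanded when the call began; what a row does not reach only later rows make up. A row lasts 1/10 s, in which the tool goes at most 50 mm and 8.59 degrees, less where a joint would pass 70% of its speed; a pose out of reach is approached as far as the arm can. A call with a gripper value outside its range is refused whole. The fingers move at their own pace and stop on an object; FORCE is the grip in N (left out, the last holds). Time passes only in rows, so rows that repeat a pose let the fingers close, or fill a call up. It gives the time, the measured TCP pose, the force, the opening and the grip force at its end, in the units of the state.
- bot.observe(): the state, without advancing time (a new reading comes with each control period).
- bot.grab_frame(name): name is "side" or "top"; returns a dict with "pixels" (480x640x3 uint8, red, green, blue), "fx", "fy", "cx", "cy" (pixels), "extrinsics" (4x4, takes a point from world to camera coordinates). Camera axes: x right, y down, z forward; pixel columns grow to the right and rows downward; lengths in m; the calibration is good to about 2 mm. A picture is of the moment at which its call begins. There is no depth.
- bot.job_done(): hands the job in; it is judged then, once.
The state is a dict: "clock": time; "qpos": joint angles; "qd": joint speeds; "joint_efforts": joint torques, N m; "position": TCP position; "tool_rot": TCP orientation; "force": force on the tool from outside, world axes, zero at the start; "moment": the same for the moment, N m; "grip_width": finger opening in m; "finger_force": force on a finger pad.
Only numpy, scipy, OpenCV 4.12 (cv2) and the standard library are available. Lean on these libraries where they do the work, as an engineer would, in place of code of your own. Each camera call takes 0.05 s, during which the arm holds its last target. There are 200 camera calls.

### The job

Test the firmness of the cucumber that lies on the chopping board before it goes for pickling: roll it over on the board, without picking it up, until its small pared window faces straight up. Then take the hand-held firmness tester out of its stand, hold it upright and press its spring plunger lightly down on the middle of the window until the dark groove round the plunger is level with the mouth of the sleeve, never pushing it to the end of its travel. Hold it steady there for two seconds and finish while still holding it pressed like that; leave the other things on the worktop alone.

Things in the scene. Friction and masses are not known exactly. Their poses are not given: they have to be found in the camera images.
- board: wooden chopping board lying flat on the worktop, 190 x 270 x 16 mm (its x, y, z); it does not move. Origin: centre of its underside, z up.
- cucumber: green cucumber lying on the board, 152 mm long, 46 mm thick over the middle 100 mm, ends tapered, 0.24 kg. Origin on its axis at mid-length, 23 mm above the board; y runs along it. Sixteen faint lengthwise flats, one every 22.5 degrees: it rests on a flat and rolls in steps of 9 mm. At the start the window leans 67.5 degrees from straight up, in any compass direction.
- window (a point): middle of the pared window on the cucumber: a smooth pale flat in the skin, 40 mm long and about 14 mm wide, at mid-length, 22 mm from the cucumber's axis. z points straight out of the window (vertical when the window faces up), y along the cucumber.
- stand: the tester's black stand, fixed: a 90 mm round foot 10 mm thick with an upright tube, 33 mm outside, 24 mm inside, its rim 66 mm above the worktop. Origin: centre of the underside.
- tester: firmness tester, 0.28 kg, upright in the stand. Origin: plunger tip at rest; z up along the tester. Plunger 8 mm thick, 0 to 20 mm; steel sleeve 18 mm thick, 20 to 50 mm; grey grip body 30 (x) by 40 mm (y), 50 to 135 mm, display on its -x face. In the stand the body rests on the rim, plunger hanging free, origin 16 mm above the worktop; lift it 55 mm straight up to clear the tube.
- plunger_tip (a point): centre of the flat end face (8 mm) of the plunger; moves with the plunger; z up along the tester.
- plunger (a joint): how far the spring plunger is pushed into the sleeve, m: 0 at rest, 0.012 at the end of its travel. It takes 1 N to start it and 0.65 N per mm after that. The dark groove round it, 13 mm above the tip, is level with the sleeve's mouth at 0.007 (about 5.5 N).
- whole_cucumber: another, smaller cucumber (116 mm long, 37 mm thick, not pared) on the worktop to the right; leave alone.
- salt_shaker: salt shaker, 44 mm wide, 90 mm tall, standing behind; origin at the centre of its foot; leave alone.
- spice_jar: spice jar with a dark lid, 44 mm wide, 105 mm tall; origin at the centre of its foot; leave alone.
- honey_jar: honey jar, 62 mm wide, 99 mm tall; origin at the centre of its foot; leave alone.
- pasta_jar: tall jar with a red lid, 81 mm wide, 163 mm tall, at the back; origin at the centre of its foot; leave alone.
Things that resemble listed ones, but are neither listed nor needed, are in the scene too. Several things look just like the stand: the one meant starts farthest to the robot's left.

How it is judged:
By the outcome, as a careful person would: the job done as asked, in the order asked, and still so for the second after the job is handed in, while the arm keeps its last pose, push and grip.
It also fails if it takes over 64 s, if anything falls off the work surface, if the arm or the gripper's body presses on something with over 40 N, if the wrist force passes 120 N, or if a joint passes its speed limit or range.

## Working session

There is one attempt and no reset: what is moved stays moved. The work goes in short steps, Python scripts to look and compute and a shell command to move; the robot and the scene stay as the last step left them, time stands still between calls to the robot, and variables do not carry over. Pictures are saved under pics/ and viewed, at most 10 in all, crops included, and the job is handed in when it is done.

```bash
mkdir -p pics; ls; cat > h.py <<'E'
import numpy as np, cv2
from workcell import bot
def grab(n,fn=None):
    f=bot.grab_frame(n)
    if fn: cv2.imwrite('pics/'+fn,f['pixels'][:,:,::-1])
    return f
def proj(f,P):
    E=np.array(f['extrinsics']);p=E[:3,:3]@np.asarray(P,float)+E[:3,3]
    return np.array([f['fx']*p[0]/p[2]+f['cx'],f['fy']*p[1]/p[2]+f['cy']])
def ray(f,uv):
    E=np.array(f['extrinsics']);R=E[:3,:3];o=-R.T@E[:3,3]
    d=R.T@np.array([(uv[0]-f['cx'])/f['fx'],(uv[1]-f['cy'])/f['fy'],1]);return o,d/np.linalg.norm(d)
def onz(f,uv,z):
    o,d=ray(f,uv);return o+d*(z-o[2])/d[2]
def tri(f1,a,f2,b):
    o1,d1=ray(f1,a);o2,d2=ray(f2,b)
    t=np.linalg.lstsq(np.c_[d1,-d2],o2-o1,rcond=None)[0]
    p,q=o1+t[0]*d1,o2+t[1]*d2;return (p+q)/2,np.linalg.norm(p-q)
E
python3 - <<'E'
from h import *
np.set_printoptions(precision=4,suppress=True)
for n in('side','top'):
    f=grab(n,n+'0.png');E=f['extrinsics'];print(n,f['fx'],f['fy'],f['cx'],f['cy'],ray(f,(320,240)))
print(bot.observe())
E
```

```text
pics
side 502.7403678726257 502.7403678726257 321.16677680831447 246.28626330608884 (array([0.3345, 0.961 , 0.621 ]), array([ 0.1852, -0.8998, -0.3951]))
top 491.82562434347295 491.82562434347295 311.3117403737446 241.44200204246684 (array([ 0.3779, -0.2141,  1.0951]), array([ 0.1867, -0.0148, -0.9823]))
{'clock': 0.1, 'qpos': array([ 1.0528,  0.522 , -0.0363,  1.5999,  0.0212,  1.0211, -0.1128]), 'qd': array([ 0.0004, -0.0026, -0.0004, -0.0009, -0.0005, -0.0001,  0.0013]), 'joint_efforts': array([  0.0037, -92.849 ,   1.984 , -37.0528,   0.0181,   0.0055,
         0.0001]), 'position': array([ 0.2704, -0.5631,  0.2308]), 'tool_rot': array([-3.1406,  0.0001,  0.4477]), 'force': array([ 0.2163,  0.5358, -0.3233]), 'moment': array([-0.0256, -0.0236, -0.0133]), 'finger_force': 0.0, 'grip_width': 0.08553869257394109}
```

View pics/side0.png

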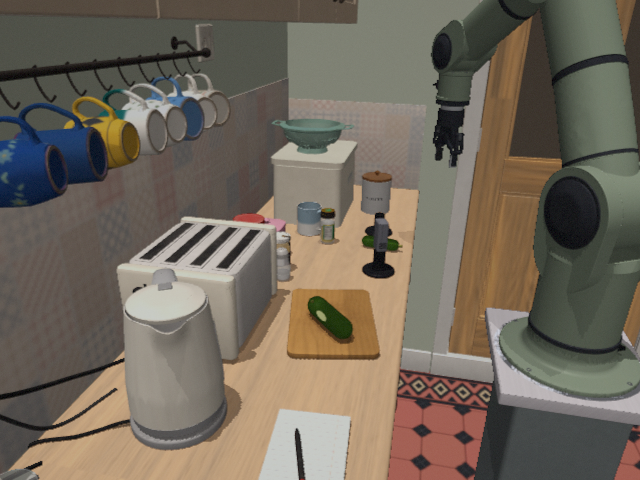

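View pics/top0.png

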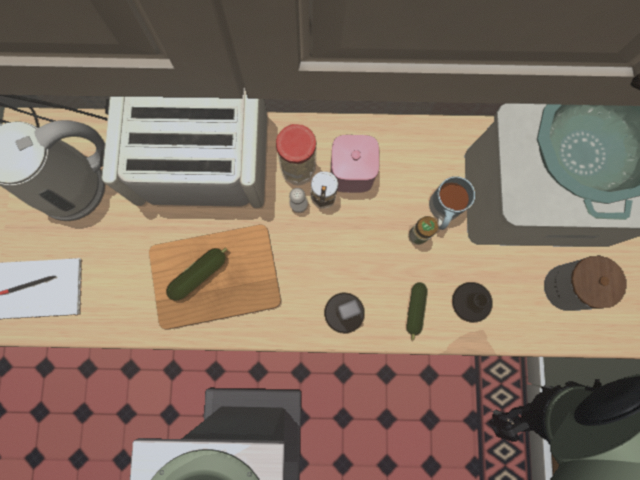

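Side view: the board is centred near (333,323). The cucumber runs from (313,300) to (347,335), with a pale window near (321,315) facing the +y side. The tester and stand are near (380,250). Top view: board near (213,275), cucumber from (172,293) to (224,255), and the tester in its stand at (345,313). A second, empty look-alike stand is at (472,302).

```bash
cat > seg.py <<'E'
from h import *
def largest(m,roi):
    x0,y0,x1,y1=roi;k=np.zeros_like(m);k[y0:y1,x0:x1]=m[y0:y1,x0:x1]
    c=cv2.findContours(k,cv2.RETR_EXTERNAL,cv2.CHAIN_APPROX_NONE)[0]
    return max(c,key=cv2.contourArea)
def hsv(f): return cv2.cvtColor(f['pixels'],cv2.COLOR_RGB2HSV)
def cuke(f,roi):
    h=hsv(f);m=cv2.inRange(h,(28,70,0),(85,255,130));return largest(m,roi)
E
python3 - <<'E'
from seg import *
np.set_printoptions(precision=4,suppress=True)
s=grab('side');t=grab('top')
ct=cuke(t,(140,215,290,335));cs=cuke(s,(285,285,380,360))
for n,c in(('top',ct),('side',cs)): print(n,cv2.contourArea(c),cv2.minAreaRect(c),cv2.boundingRect(c))
r=cv2.minAreaRect(ct);print('cuke centre z=.039',onz(t,r[0],.039))
b=cv2.boxPoints(r);e=sorted([ (np.linalg.norm(b[i]-b[(i+1)%4]),i) for i in range(4)])[:2]
E=[onz(t,(b[i]+b[(i+1)%4])/2,.039) for _,i in e];print('ends',E,np.linalg.norm(E[0]-E[1]))
h=hsv(t);bm=cv2.inRange(h,(8,110,120),(20,255,255));cb=largest(bm,(140,215,290,335));rb=cv2.minAreaRect(cv2.convexHull(cb))
print('board',rb,onz(t,rb[0],.016),[onz(t,p,.016)[:2] for p in cv2.boxPoints(rb)])
# tester/stand
dm=cv2.inRange(h,(0,0,0),(180,255,60));cd=largest(dm,(315,285,375,340));(c,r)=cv2.minEnclosingCircle(cd);print('foot',c,r,onz(t,c,.01))
for p in[(c[0]-10,c[1]),(c[0]+4,c[1]-4),(349,309)]:print(p,h[int(p[1]),int(p[0])])
A=cv2.resize(t['pixels'][220:330,140:290],None,fx=2.6,fy=2.6,interpolation=2)
B=cv2.resize(t['pixels'][285:340,315:375],None,fx=5,fy=5,interpolation=2)
C=cv2.resize(s['pixels'][290:350,295:365],None,fx=5,fy=5,interpolation=2)
D=cv2.resize(s['pixels'][205:285,350:410],None,fx=3.7,fy=3.7,interpolation=2)
M=np.zeros((600,800,3),np.uint8)
for im,(y,x) in((A,(0,0)),(B,(0,400)),(C,(300,0)),(D,(300,400))): M[y:y+im.shape[0],x:x+im.shape[1]]=im[:600-y,:800-x]
cv2.imwrite('pics/m1.png',M[:,:,::-1])
E
```

```text
top 1149.0 ((195.49269104003906, 274.0850830078125), (18.881229400634766, 69.0030517578125), 49.89909744262695) (167, 249, 58, 51)
side 927.0 ((329.35882568359375, 317.1646728515625), (54.34107971191406, 20.391464233398438), 40.601295471191406) (308, 296, 44, 43)
cuke centre z=.039 [0.4986 0.0373 0.039 ]
ends [array([0.4498, 0.0908, 0.039 ]), array([ 0.5482, -0.017 ,  0.039 ])] 0.1460007084211069
board ((213.07118225097656, 276.3667907714844), (84.58663940429688, 123.98616790771484), 79.01934814453125) [0.4969 0.0038 0.016 ] [array([0.5603, 0.1609]), array([ 0.6194, -0.1081]), array([ 0.4349, -0.1499]), array([0.3792, 0.1113])]
foot (351.21429443359375, 322.1428527832031) 10.27811336517334 [ 0.4034 -0.3013  0.01  ]
(341.21429443359375, 322.1428527832031) [15 50 61]
(355.21429443359375, 318.1428527832031) [13 61 59]
(349, 309) [  8   7 142]
```

View pics/m1.png

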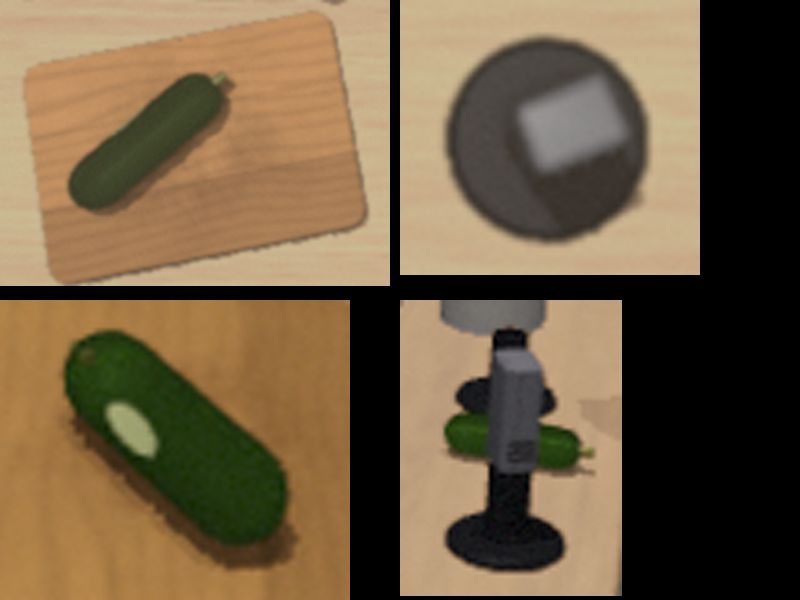

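Crops: the window is visible only from the side camera, at about (321,316). It leans toward +x+y, so the cucumber must roll toward -x-y. The tester's top face is near (350,309.5) in the top view, turned about 20°. Next I'll measure these and start moving.

```bash
cat > w.py <<'E'
from seg import *
def window(f,roi):
    h=hsv(f);m=cv2.inRange(h,(20,40,120),(50,160,255))
    x0,y0,x1,y1=roi;c=largest(m,roi);M=cv2.moments(c);return np.array([M['m10']/M['m00'],M['m01']/M['m00']]),M['m00']
E
python3 - <<'E'
from w import *
np.set_printoptions(precision=4,suppress=True)
s=grab('side');t=grab('top');h=hsv(t);hs=hsv(s)
print('win px hsv',hs[316,321])
# window px: non-green bright inside hull of cucumber
c=cuke(s,(285,285,380,360));k=np.zeros((480,640),np.uint8);cv2.drawContours(k,[cv2.convexHull(c)],-1,255,-1);k=cv2.erode(k,None)
m=cv2.bitwise_and(k,cv2.inRange(hs,(0,0,120),(180,255,255)));M=cv2.moments(m,True);print('win',M['m10']/M['m00'],M['m01']/M['m00'],M['m00'],proj(s,(.5136,.0510,.0474)))
# tester top face
m=cv2.inRange(h,(0,0,95),(180,40,200));c=largest(m,(325,290,370,335));r=cv2.minAreaRect(c);P=onz(t,r[0],.151);print('top face',r,P)
B=[onz(t,p,.151)[:2] for p in cv2.boxPoints(r)]
for i in(0,1):
    d=B[i+1]-B[i];print('edge',np.linalg.norm(d),np.degrees(np.arctan2(d[1],d[0])))
# foot circle
m=cv2.inRange(h,(0,0,0),(180,110,150));c=largest(m,(318,285,372,340));e=cv2.fitEllipse(cv2.convexHull(c));print('foot',e,onz(t,e[0],.010))
# side view checks
m=cv2.inRange(hs,(0,0,0),(180,255,45));c=largest(m,(355,255,402,285));print('side foot',cv2.boundingRect(c))
for z in(0,.01):
  print([proj(s,onz(t,e[0],.01)[:2].tolist()+[z])])
print('tester top in side',proj(s,P))
print('cuke centre side',proj(s,(.4986,.0373,.039)))
E
python3 -m crank '{"travel":[[1.5,4,0],[3,8,0],[4.5,12,0],[6,16,0],[7.5,20,0]],"turn":[[0,0,7],[0,0,14],[0,0,21],[0,0,28],[0,0,35]],"gripper":[0,0,0,0,0]}' 20
python3 -m crank '{"travel":[[1.5,4,0],[3,8,0],[4.5,12,0],[6,16,0],[7.5,20,0]],"turn":[[0,0,7],[0,0,14],[0,0,21],[0,0,28],[0,0,35]],"gripper":[0,0,0,0,0]}'
```

```text
win px hsv [ 32  78 160]
win 320.9824561403509 315.42105263157896 57.0 [322.1379 314.7677]
top face ((349.03448486328125, 309.08624267578125), (14.298541069030762, 19.312314987182617), 68.19859313964844) [ 0.4246 -0.2858  0.151 ]
edge 0.03699743524278578 -67.30439756226522
edge 0.02693738770035625 -157.81588397158356
foot ((344.1666259765625, 312.6038818359375), (40.61842727661133, 41.72955322265625), 134.18783569335938) [ 0.4237 -0.2859  0.01  ]
side foot (363, 255, 31, 23)
[array([378.8592, 270.6068])]
[array([379.1024, 267.3532])]
tester top in side [382.3583 219.3323]
cuke centre side [330.1006 315.7091]
clock: 0.8
position: [0.3459, -0.3618, 0.2314]
tool_rot: [3.141, 0.0, 1.064]
force: [1.7, -1.0, 0.6]
grip_width: 0.0855
finger_force: 0.0
clock: 1.3
position: [0.4209, -0.1618, 0.2315]
tool_rot: [3.141, 0.0, 1.674]
force: [0.9, -0.3, -0.1]
grip_width: 0.0854
finger_force: 0.0
```

```bash
python3 -m crank '{"travel":[[1.6,4,-2],[3.1,8,-4],[4.7,12,-6],[6.2,16,-8],[7.8,19.9,-10]],"turn":[[0,0,7.4],[0,0,14.7],[0,0,22],[0,0,29.4],[0,0,36.7]],"gripper":[0,0,0,0,0]}'
python3 -m crank '{"travel":[[0,0,-2.5],[0,0,-5],[0,0,-7.5],[0,0,-9.5],[0,0,-11]],"turn":[[0,0,0],[0,0,0],[0,0,0],[0,0,0],[0,0,0]],"gripper":[0.1,0.15,0.25,0.25,0.25]}'
python3 - <<'E'
from h import *
s=grab('side');t=grab('top')
A=cv2.resize(t['pixels'][190:340,130:310],None,fx=2.2,fy=2.2,interpolation=2)
C=cv2.resize(s['pixels'][230:370,270:410],None,fx=2.85,fy=2.85,interpolation=2)
M=np.zeros((400,800,3),np.uint8)
M[:A.shape[0],:A.shape[1]]=A;M[:C.shape[0],400:400+C.shape[1]]=C[:,:400]
cv2.imwrite('pics/m2.png',M[:,:,::-1]);print(bot.observe())
E
```

```text
clock: 1.8
position: [0.499, 0.0373, 0.1306]
tool_rot: [3.141, 0.0, 2.315]
force: [0.1, -1.3, -0.0]
grip_width: 0.0854
finger_force: 0.0
clock: 2.3
position: [0.4982, 0.0356, 0.02]
tool_rot: [-3.141, -0.001, 2.31]
force: [0.3, -0.2, 0.3]
grip_width: 0.0637
finger_force: 0.0
{'clock': 2.4, 'qpos': array([ 1.42482388e-01,  7.05754792e-01, -4.46256297e-01,  2.04548289e+00,
        5.96507723e-01,  5.21206430e-01, -8.17764367e-05]), 'qd': array([ 0.01830053, -0.04311866, -0.03030245, -0.01156325, -0.03056928,
        0.03681928,  0.02684131]), 'joint_efforts': array([ -1.08900379, -85.08768797,  -6.53690279, -17.51489282,
         0.75828776,  -0.98116457,  -0.67865727]), 'position': array([0.49765242, 0.03561881, 0.0198254 ]), 'tool_rot': array([-3.13945959e+00, -1.52316642e-03,  2.31041021e+00]), 'force': array([-0.21339914,  0.18731254, -0.22000054]), 'moment': array([-0.01531954,  0.01272195, -0.01836919]), 'finger_force': 0.0, 'grip_width': 0.06414351249902532}
```

View pics/m2.png

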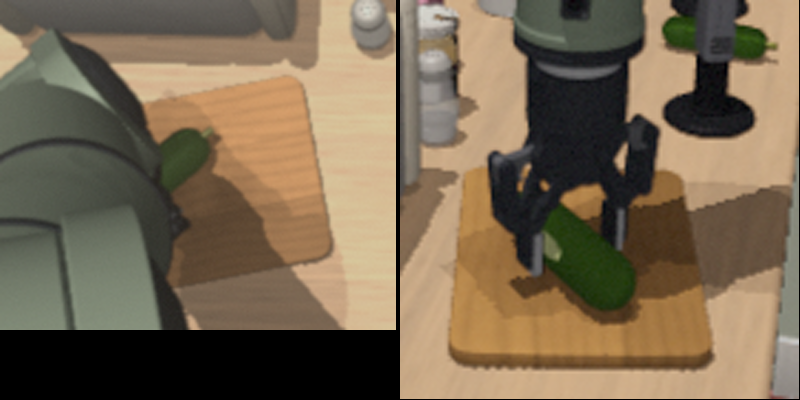

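The fingers straddle the cucumber mid-length. The +n pad is at about (540,250) in the right-hand crop, with the window just behind it. I'll push toward -n with a slight lift so the cucumber rolls.

```bash
python3 -m crank '{"travel":[[-0.15,-0.14,0],[-0.3,-0.27,0],[-0.44,-0.4,0],[-0.59,-0.54,0],[-0.63,-0.57,0]],"turn":[[0,0,0],[0,0,0],[0,0,0],[0,0,0],[0,0,0]],"gripper":[0.25,0.25,0.25,0.25,0.25]}'
python3 -m crank '{"travel":[[-0.15,-0.14,0.2],[-0.3,-0.27,0.4],[-0.44,-0.4,0.6],[-0.59,-0.54,0.8],[-0.59,-0.54,0.8]],"turn":[[0,0,0],[0,0,0],[0,0,0],[0,0,0],[0,0,0]],"gripper":[0.25,0.25,0.25,0.25,0.25]}'
cat > cw.py <<'E'
from w import *
np.set_printoptions(precision=4,suppress=True)
def meas(fn=None):
    s=grab('side');hs=hsv(s);c=cuke(s,(285,285,380,365));k=np.zeros((480,640),np.uint8);cv2.drawContours(k,[cv2.convexHull(c)],-1,255,-1)
    k=cv2.erode(k,None);m=cv2.bitwise_and(k,cv2.inRange(hs,(24,40,110),(48,160,255)));M=cv2.moments(m,True)
    print('side rect',cv2.minAreaRect(c),'win',M['m10']/max(M['m00'],1),M['m01']/max(M['m00'],1),M['m00'])
    n=np.array([.739,.674]);c0=np.array([.4986,.0373])
    for j in range(5):
        a=np.radians(67.5-22.5*j);xy=c0-n*.009*j+n*.022*np.sin(a);P=[*xy,.039+.022*np.cos(a)];print(j,'win pred',proj(s,P),'ctr',proj(s,[*(c0-n*.009*j),.039]))
    return s
E
python3 - <<'E'
from cw import *
s=meas();cv2.imwrite('pics/c2.png',cv2.resize(s['pixels'][280:370,280:390],None,fx=6,fy=6,interpolation=2)[:,:,::-1])
E
```

```text
clock: 2.9
position: [0.4928, 0.0298, 0.0218]
tool_rot: [3.14, 0.001, 2.31]
force: [2.5, 1.1, 2.3]
grip_width: 0.0639
finger_force: 1.3
clock: 3.4
position: [0.486, 0.0241, 0.0294]
tool_rot: [-3.141, 0.0, 2.31]
force: [-0.2, 0.3, -0.2]
grip_width: 0.0644
finger_force: 0.0
side rect ((340.9281005859375, 317.702880859375), (44.257774353027344, 20.80059051513672), 42.709388732910156) win 332.8888888888889 307.7111111111111 45.0
0 win pred [322.1289 314.7587] ctr [330.1006 315.7091]
1 win pred [327.7007 310.2984] ctr [333.6219 314.6597]
2 win pred [334.1335 306.5446] ctr [337.1163 313.6182]
3 win pred [340.9454 303.9172] ctr [340.5839 312.5848]
4 win pred [347.6016 302.6484] ctr [344.0252 311.5591]
```

View pics/c2.png

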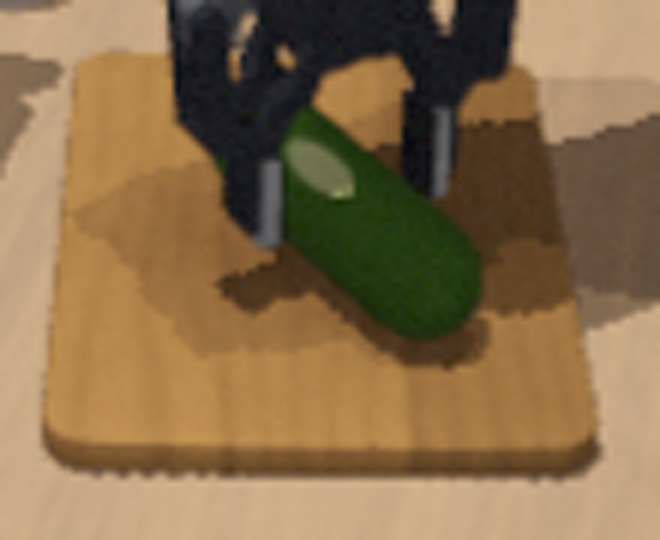

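The window now shows at about (333,307.7) in the side view, next to the pad. That suggests one or two steps rolled. I'll back off and measure without the occlusion.

```bash
python3 -m crank '{"travel":[[0.3,0.27,0],[0.6,0.54,0],[0.9,0.8,0],[0.9,0.8,-0.4],[0.9,0.8,-0.8]],"turn":[[0,0,0],[0,0,0],[0,0,0],[0,0,0],[0,0,0]],"gripper":[0.1,0.1,0.1,0.1,0.1]}'
python3 - <<'E'
from cw import *
s=meas();t=grab('top')
c=cuke(s,(285,285,380,365));p=c[:,0];print('right end',p[p[:,0].argmax()],p[p[:,1].argmax()])
# predicted rightmost / lowest silhouette of near end relative change: initial box 308..351, 296..338
E
```

```text
clock: 3.95
position: [0.4954, 0.0326, 0.0209]
tool_rot: [3.142, -0.0, 2.31]
force: [-0.4, -0.1, -0.0]
grip_width: 0.0769
finger_force: 0.0
side rect ((337.5, 318.5), (43.84062194824219, 21.21320343017578), 45.0) win 326.34615384615387 311.40384615384613 52.0
0 win pred [322.1289 314.7587] ctr [330.1006 315.7091]
1 win pred [327.7007 310.2984] ctr [333.6219 314.6597]
2 win pred [334.1335 306.5446] ctr [337.1163 313.6182]
3 win pred [340.9454 303.9172] ctr [340.5839 312.5848]
4 win pred [347.6016 302.6484] ctr [344.0252 311.5591]
right end [356 328] [341 336]
```

It sits one step over: the window measures (326.3,311.4) against a predicted (327.7,310.3). Two more steps are needed.

```bash
python3 -m crank '{"travel":[[-0.15,-0.14,0],[-0.3,-0.27,0],[-0.45,-0.4,0],[-0.6,-0.54,0],[-0.75,-0.67,0]],"turn":[[0,0,0],[0,0,0],[0,0,0],[0,0,0],[0,0,0]],"gripper":[0.25,0.25,0.25,0.25,0.25]}'
python3 -m crank '{"travel":[[-0.15,-0.14,0],[-0.3,-0.27,0.1],[-0.45,-0.4,0.2],[-0.6,-0.54,0.3],[-0.75,-0.67,0.4]],"turn":[[0,0,0],[0,0,0],[0,0,0],[0,0,0],[0,0,0]],"gripper":[0.25,0.25,0.25,0.25,0.25]}'
python3 -m crank '{"travel":[[-0.13,-0.12,0.15],[-0.26,-0.24,0.3],[-0.39,-0.36,0.5],[-0.52,-0.48,0.6],[-0.62,-0.58,0.7]],"turn":[[0,0,0],[0,0,0],[0,0,0],[0,0,0],[0,0,0]],"gripper":[0.25,0.25,0.25,0.25,0.25]}'
python3 -m crank '{"travel":[[0,0,0],[0.3,0.27,0],[0.6,0.54,0],[0.8,0.7,0],[0.8,0.7,0]],"turn":[[0,0,0],[0,0,0],[0,0,0],[0,0,0],[0,0,0]],"gripper":[0.25,0.25,0.1,0.1,0.1]}'
python3 - <<'E'
from cw import *
s=meas();c=cuke(s,(285,285,380,365));p=c[:,0];print('right end',p[p[:,0].argmax()],p[p[:,1].argmax()])
E
```

```text
clock: 4.55
position: [0.4878, 0.0256, 0.0214]
tool_rot: [-3.142, 0.0, 2.31]
force: [0.1, -0.1, -0.6]
grip_width: 0.0645
finger_force: 0.0
clock: 5.05
position: [0.4803, 0.019, 0.0254]
tool_rot: [3.142, 0.0, 2.31]
force: [-0.0, 0.5, 0.3]
grip_width: 0.064
finger_force: 0.0
clock: 5.55
position: [0.4741, 0.0132, 0.0324]
tool_rot: [3.142, 0.0, 2.31]
force: [-0.4, -0.4, 0.4]
grip_width: 0.0642
finger_force: 0.0
clock: 6.05
position: [0.4825, 0.0208, 0.0322]
tool_rot: [3.141, -0.0, 2.31]
force: [0.4, 0.2, 0.1]
grip_width: 0.0773
finger_force: 0.0
side rect ((344.0262145996094, 315.4708251953125), (47.34244155883789, 20.670642852783203), 41.82017135620117) win 0.0 0.0 0.0
0 win pred [322.1289 314.7587] ctr [330.1006 315.7091]
1 win pred [327.7007 310.2984] ctr [333.6219 314.6597]
2 win pred [334.1335 306.5446] ctr [337.1163 313.6182]
3 win pred [340.9454 303.9172] ctr [340.5839 312.5848]
4 win pred [347.6016 302.6484] ctr [344.0252 311.5591]
right end [364 326] [351 334]
```

```bash
python3 -m crank '{"travel":[[0,0,4],[0,0,8],[0,0,12],[0,0,16],[-0.5,-3,18]],"turn":[[0,0,0],[0,0,0],[0,0,0],[0,0,0],[0,0,0]],"gripper":[0,0,0,0,0]}'
python3 -m crank '{"travel":[[-0.9,-4.6,0],[-1.8,-9.2,0],[-2.7,-13.8,0],[-3.6,-18.4,0],[-4.5,-23,0]],"turn":[[0,0,-4],[0,0,-8],[0,0,-12],[0,0,-16],[0,0,-20]],"gripper":[0,0,0,0,0]}'
python3 - <<'E'
from cw import *
s=meas();t=grab('top');A=cv2.resize(t['pixels'][220:330,140:290],None,fx=2.6,fy=2.6,interpolation=2)
C=cv2.resize(s['pixels'][290:350,295:365],None,fx=5,fy=5,interpolation=2)
M=np.zeros((300,750,3),np.uint8);M[:286,:390]=A;M[:,400:]=C;cv2.imwrite('pics/m3.png',M[:,:,::-1])
print(proj(t,(.4787,.0191,.061)))
E
```

```text
clock: 6.6
position: [0.4784, -0.0069, 0.2155]
tool_rot: [3.138, 0.002, 2.315]
force: [0.1, -1.0, -0.6]
grip_width: 0.0856
finger_force: 0.0
clock: 7.1
position: [0.4313, -0.2416, 0.2124]
tool_rot: [-3.142, 0.0, 1.958]
force: [2.1, 0.0, 0.1]
grip_width: 0.0855
finger_force: 0.0
side rect ((341.3407287597656, 313.610595703125), (53.809234619140625, 20.225500106811523), 41.18592834472656) win 340.48148148148147 304.14814814814815 54.0
0 win pred [322.1289 314.7587] ctr [330.1006 315.7091]
1 win pred [327.7007 310.2984] ctr [333.6219 314.6597]
2 win pred [334.1335 306.5446] ctr [337.1163 313.6182]
3 win pred [340.9454 303.9172] ctr [340.5839 312.5848]
4 win pred [347.6016 302.6484] ctr [344.0252 311.5591]
[201.1376 282.413 ]
```

View pics/m3.png

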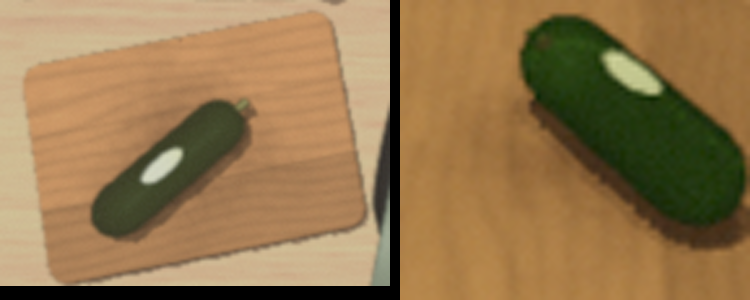

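The window now faces straight up: (340.5,304.1) in the side view against a predicted (340.9,303.9), and centred on the cucumber at about (202,284) in the top view. Next I'll fetch the tester.

```bash
python3 - <<'E'
from cw import *
s=grab('side');t=grab('top')
def win(f,roi):
    c=cuke(f,roi);k=np.zeros((480,640),np.uint8);cv2.drawContours(k,[cv2.convexHull(c)],-1,255,-1);k=cv2.erode(k,None)
    h=f['pixels'].astype(int).sum(2);m=((h>330)&(k>0)).astype(np.uint8);y,x=np.nonzero(m);return np.array([x.mean(),y.mean()]),len(x),cv2.minAreaRect(c)
a=win(s,(285,285,380,365));b=win(t,(140,215,285,335));print(a,b,tri(s,a[0],t,b[0]),onz(t,b[0],.061),onz(s,a[0],.061),onz(t,b[2][0],.039))
E
python3 -m crank '{"travel":[[-0.4,-2.4,0],[-0.7,-4.4,0],[-0.7,-4.4,-1],[-0.7,-4.4,-3],[-0.7,-4.4,-5]],"turn":[[0,0,0],[0,0,0],[0,0,0],[0,0,0],[0,0,0]],"gripper":[0,0,0,0,0]}'
python3 -m crank '{"travel":[[0,0,-1.5],[0,0,-3],[0,0,-4.5],[0,0,-6],[0,0,-6.5]],"turn":[[0,0,0],[0,0,0],[0,0,0],[0,0,0],[0,0,0]],"gripper":[0,0,0,0,0]}'
python3 - <<'E'
from h import *
s=grab('side');t=grab('top')
A=cv2.resize(t['pixels'][240:380,280:420],None,fx=2.8,fy=2.8,interpolation=2)
C=cv2.resize(s['pixels'][170:290,330:430],None,fx=3.3,fy=3.3,interpolation=2)
M=np.zeros((400,800,3),np.uint8);M[:392,:392]=A;M[:396,400:730]=C;cv2.imwrite('pics/m4.png',M[:,:,::-1])
E
```

```text
(array([340.549 , 304.1961]), 51, ((341.22540283203125, 313.3069152832031), (53.225921630859375, 20.16073989868164), 41.82017135620117)) (array([201.6911, 283.4797]), 123, ((204.3064727783203, 284.3612060546875), (18.739238739013672, 69.64250183105469), 49.6859016418457)) (array([0.4781, 0.0183, 0.0596]), np.float64(0.003006276557979537)) [0.4765 0.0178 0.061 ] [0.4793 0.0205 0.061 ] [0.4768 0.017  0.039 ]
clock: 7.8
position: [0.4257, -0.2821, 0.1616]
tool_rot: [3.141, -0.0, 1.963]
force: [-0.6, -0.8, 0.4]
grip_width: 0.0854
finger_force: 0.0
clock: 8.3
position: [0.4251, -0.2817, 0.096]
tool_rot: [-3.141, -0.002, 1.963]
force: [0.5, 0.3, 0.8]
grip_width: 0.0851
finger_force: 0.0
```

View pics/m4.png

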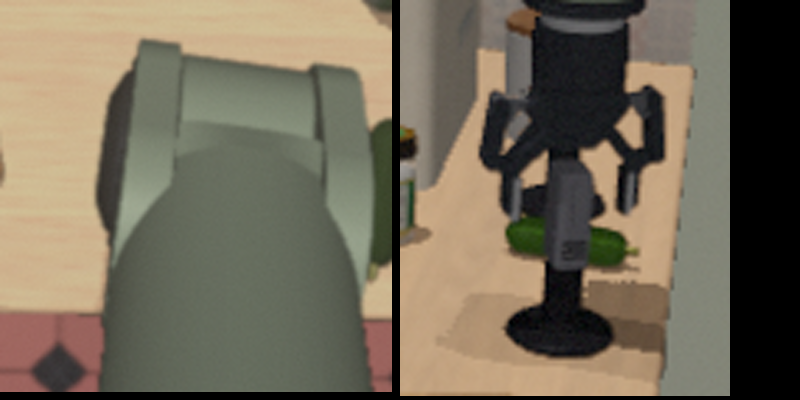

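The fingers straddle the grip body, with pads at about (515,195) and (628,190) in the crop, body between. It's 4 mm off in y, so I'll correct that, close, and look at the opening.

```bash
python3 -m crank '{"travel":[[-0.1,-0.4,0],[-0.1,-0.4,0],[-0.1,-0.4,0],[-0.1,-0.4,0],[-0.1,-0.4,0]],"turn":[[0,0,0],[0,0,0],[0,0,0],[0,0,0],[0,0,0]],"gripper":[0,0.2,0.4,0.6,0.7]}' 40
python3 -m crank '{"travel":[[0,0,0],[0,0,0],[0,0,0],[0,0,0],[0,0,0]],"turn":[[0,0,0],[0,0,0],[0,0,0],[0,0,0],[0,0,0]],"gripper":[0.8,0.9,1,1,1]}' 40
```

```text
clock: 8.9
position: [0.4244, -0.2877, 0.0975]
tool_rot: [3.141, 0.0, 1.961]
force: [-0.3, -1.6, 1.4]
grip_width: 0.0293
finger_force: 45.6
clock: 9.4
position: [0.4244, -0.2877, 0.0975]
tool_rot: [3.141, 0.0, 1.961]
force: [0.0, -0.7, 5.9]
grip_width: 0.0295
finger_force: 45.8
```

```bash
python3 -m crank '{"travel":[[0,0,0.8],[0,0,2],[0,0,3.2],[0,0,4.4],[0,0,5.6]],"turn":[[0,0,0],[0,0,0],[0,0,0],[0,0,0],[0,0,0]],"gripper":[1,1,1,1,1]}' 40
python3 -m crank '{"travel":[[0,0,1.5],[0,0,3],[0,0,4.5],[0,0,6],[0,0,6.5]],"turn":[[0,0,0],[0,0,0],[0,0,0],[0,0,0],[0,0,0]],"gripper":[1,1,1,1,1]}'
python3 - <<'E'
from h import *
print(bot.observe()['force'])
s=grab('side');p=bot.observe()['position'];tip=p+[-.0006,.0016,-.081];print(proj(s,tip),proj(s,tip+[0,0,.135]))
C=cv2.resize(s['pixels'][140:250,340:430],None,fx=5.4,fy=5.4,interpolation=2);cv2.imwrite('pics/c5.png',C[:,:,::-1])
E
```

```text
clock: 9.9
position: [0.4242, -0.2878, 0.1546]
tool_rot: [3.141, 0.0, 1.961]
force: [-0.2, -0.3, -3.1]
grip_width: 0.0299
finger_force: 44.7
clock: 10.4
position: [0.4246, -0.2879, 0.2202]
tool_rot: [3.14, 0.002, 1.961]
force: [0.1, 0.2, -3.0]
grip_width: 0.0296
finger_force: 44.9
[ 0.11212183  0.19280599 -2.99358251]
[382.29093075 223.49442881] [385.99695347 173.85937179]
```

View pics/c5.png

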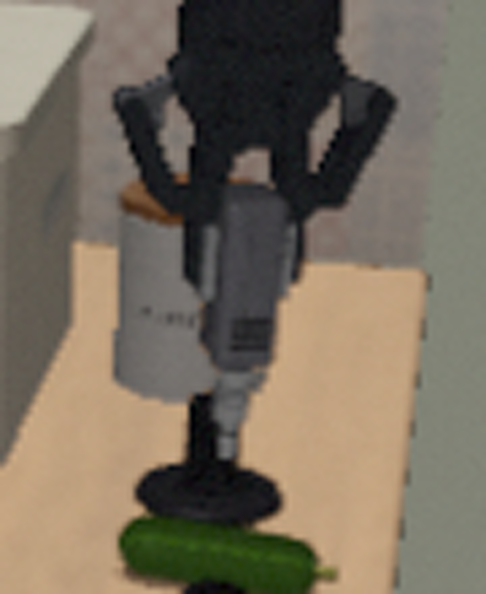

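The tester hangs upright, tip at about (382.2,225) against a predicted (382.3,223.5). I'll carry it over the window.

```bash
python3 -m crank '{"travel":[[0.4,2,0],[1.1,6,0],[1.8,10,0],[2.5,14,0],[3.2,18,0]],"turn":[[0,0,0],[0,0,0],[0,0,0],[0,0,0],[0,0,0]],"gripper":[1,1,1,1,1]}'
python3 -m crank '{"travel":[[0.7,4,0],[1.4,8,0],[2,11,0],[2.2,12.3,0],[2.2,12.5,0]],"turn":[[0,0,0],[0,0,0],[0,0,0],[0,0,0],[0,0,0]],"gripper":[1,1,1,1,1]}'
python3 -m crank '{"travel":[[0,0,-1.5],[0,0,-3],[0,0,-4.5],[0,0,-5.5],[0,0,-5.8]],"turn":[[0,0,0],[0,0,0],[0,0,0],[0,0,0],[0,0,0]],"gripper":[1,1,1,1,1]}'
python3 - <<'E'
from h import *
s=grab('side');o=bot.observe();p=o['position'];print(p,o['tool_rot'],o['force']);tip=p+[-.0006,.0016,-.0815];print(tip,proj(s,tip),proj(s,(.4778,.0183,.061)),proj(s,(.4778,.0183,.080)))
C=cv2.resize(s['pixels'][230:350,290:390],None,fx=5,fy=5,interpolation=2);cv2.imwrite('pics/c6.png',C[:,:,::-1])
E
```

```text
clock: 10.95
position: [0.4559, -0.1062, 0.218]
tool_rot: [-3.141, -0.0, 1.961]
force: [2.1, -1.0, -3.6]
grip_width: 0.0298
finger_force: 44.9
clock: 11.45
position: [0.4781, 0.0188, 0.218]
tool_rot: [-3.141, -0.001, 1.963]
force: [0.4, -0.1, -3.3]
grip_width: 0.0293
finger_force: 44.8
clock: 11.95
position: [0.4776, 0.0164, 0.1593]
tool_rot: [-3.14, -0.0, 1.96]
force: [0.0, 0.3, -3.5]
grip_width: 0.0296
finger_force: 44.7
[0.47779412 0.01663165 0.15954802] [-3.14032853e+00 -3.10006462e-04  1.96025289e+00] [-0.55671089  0.22765604 -3.86931215]
[0.47719412 0.01823165 0.07804802] [341.95825262 296.98948354] [341.39082911 303.78267434] [341.7107624  296.18557278]
```

View pics/c6.png

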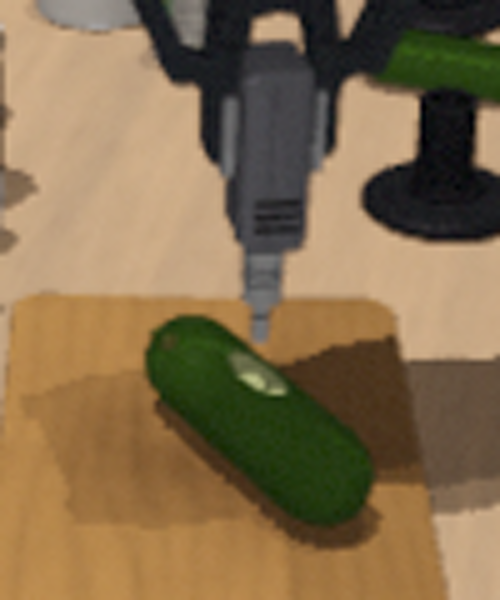

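The tip is at about (342.4,298), above the window at (340.5,304), and looks slightly to the right, i.e. toward -x. I'll measure the plunger columns precisely.

```bash
python3 - <<'E'
from h import *
s=grab('side');I=s['pixels'].astype(int);sat=I.max(2)-I.min(2)
for r in range(278,301):
    w=np.clip(70-sat[r,332:354],0,70).astype(float);x=np.arange(332,354);print(r,round((w*x).sum()/max(w.sum(),1),2),round(w.sum()/70,1),sat[r,336:350])
p=bot.observe()['position'];print(p)
for z in(.020,.035): print(proj(s,p+[-.0006,.0016,-.0815+z]))
E
```

```text
278 343.3 12.7 [62 42  4  3  4  5  3  3  3  4  4  3  4  3]
279 343.23 11.3 [66 62 11  5  3  5  5  4  3  2  4  7 16 24]
280 342.4 9.2 [66 63 36  1  1  3  2  2  0  3 20 46 50 60]
281 341.98 8.2 [67 63 42  3  2  1  3  1  1  0 36 66 67 69]
282 341.88 8.4 [67 63 34  3  1  1  2  2  1  2 31 63 68 69]
283 341.89 8.1 [67 63 43  0  2  2  1  2  2  0 42 66 68 69]
284 341.73 8.3 [66 61 29  1  1  1  2  0  2  1 47 68 69 68]
285 341.78 8.3 [66 61 33  1  1  2  2  0  0  2 49 68 69 70]
286 341.64 8.1 [66 62 32  0  1  2  0  2  0  8 50 69 71 70]
287 341.57 8.1 [65 61 32  0  1  2  1  1  2 10 49 68 70 69]
288 341.7 8.0 [68 63 28  2  1  2  0  0  1 11 49 70 70 67]
289 341.67 7.4 [80 72 29  2  0  0  2  3  3 20 56 71 72 72]
290 341.75 6.0 [103  99  59  17   9   2   1   4  12  35  84  96  94  95]
291 341.75 3.4 [103 103  98  73  36   2   2  18  57  73  96  97  96  94]
292 341.56 3.1 [102 103 102  91  35   2   2  27  83  94  97  96  95  97]
293 341.53 2.8 [103 104 105  90  41   2   1  37  91  98  95  95  95  95]
294 339.95 3.5 [101 102 101  90  37   1   0  39  96  96  97  98  95  95]
295 338.95 4.3 [ 98 102 102  88  31   0   1  37  98  97  93  97  99  97]
296 338.65 4.8 [ 70 100 100  84  17   3   1  41  96  96  94  93  95  97]
297 338.3 5.0 [39 55 89 80 30  5  4 46 97 97 93 93 96 96]
298 337.02 3.7 [40 36 39 68 67 38 36 76 98 94 93 94 95 95]
299 336.22 2.8 [ 41  38  34  38  77 100 102  97  98  95  95  93  95  96]
300 336.48 3.6 [41 37 34 33 37 77 96 95 94 94 92 94 94 94]
[0.47807238 0.01687282 0.1601714 ]
[342.16592729 288.66983535]
[342.42616035 282.50902366]
```

```bash
python3 -m crank '{"travel":[[0.1,0.05,-0.4],[0.1,0.05,-0.8],[0.1,0.05,-1.2],[0.1,0.05,-1.4],[0.1,0.05,-1.4]],"turn":[[0,0,0],[0,0,0],[0,0,0],[0,0,0],[0,0,0]],"gripper":[1,1,1,1,1]}'
python3 -m crank '{"travel":[[0,0,0],[0,0,0],[0,0,0],[0,0,0],[0,0,0]],"turn":[[0,0,0],[0,0,0],[0,0,0],[0,0,0],[0,0,0]],"gripper":[1,1,1,1,1]}'
python3 -m crank '{"travel":[[0,0,-0.05],[0,0,-0.1],[0,0,-0.15],[0,0,-0.2],[0,0,-0.2]],"turn":[[0,0,0],[0,0,0],[0,0,0],[0,0,0],[0,0,0]],"gripper":[1,1,1,1,1]}'
python3 - <<'E'
from h import *
s=grab('side');o=bot.observe();print(o['position'],o['force'],o['moment'])
I=s['pixels'].astype(int);sat=I.max(2)-I.min(2)
for r in range(290,308): print(r,sat[r,334:350])
E
```

```text
clock: 12.55
position: [0.4791, 0.0178, 0.146]
tool_rot: [-3.141, -0.0, 1.961]
force: [0.6, 0.1, -2.2]
grip_width: 0.0298
finger_force: 44.8
clock: 13.05
position: [0.4792, 0.0178, 0.1463]
tool_rot: [3.142, 0.0, 1.961]
force: [-0.0, -0.4, -3.5]
grip_width: 0.0296
finger_force: 44.8
clock: 13.55
position: [0.4792, 0.0179, 0.1442]
tool_rot: [-3.141, -0.0, 1.961]
force: [-0.1, 0.1, -3.3]
grip_width: 0.029
finger_force: 44.8
[0.47917155 0.01782642 0.14424327] [ 0.25744778 -0.28435035 -3.43426138] [-0.02587012 -0.00194029 -0.01101665]
290 [100 103  93  47   0   1   1   2   1   0   2  51  94  93  96  96]
291 [104 104  95  57   2   1   2   1   1   1   6  54  94  96  97  97]
292 [105 105  92  36   1   1   1   0   2   2   1  48  96  98  97  95]
293 [102 104  90  38   1   2   2   1   1   1   8  57  94  94  95  96]
294 [ 91 101  89  39   0   2   2   2   2   2  10  59  97  95  96  96]
295 [39 82 85 37  1  2  0  3  2  1 17 68 93 95 95 97]
296 [39 35 46 37  9  6  1  1  2  4 30 73 93 94 96 96]
297 [44 40 36 27 28 17  1  3  5 31 75 96 95 93 97 94]
298 [51 42 36 36 24  9  1  1 28 85 98 95 95 95 95 96]
299 [50 50 45 40 27  6  2  2 41 90 95 96 96 94 98 96]
300 [49 53 43 37 28  8  1  3 48 95 95 94 94 94 94 93]
301 [45 40 37 36 29  9  2  2 33 91 90 91 91 90 87 84]
302 [45 40 34 35 27  8  1  2  6 48 70 81 80 81 80 71]
303 [51 50 33 36 27  5  1  1  9 31 33 63 68 44 46 46]
304 [40 40 36 39 33 13  4  6 20 32 34 29 32 43 45 45]
305 [46 49 42 41 47 33 27 28 33 33 33 35 34 30 43 43]
306 [46 41 45 42 41 38 32 34 33 33 33 34 32 29 30 35]
307 [45 46 41 40 40 39 36 33 33 36 36 38 35 39 36 29]
```

The tip is above the window's middle: column 340.5, row 304, against the window at (340.5,304.2). Still no contact, so I'll continue gently.

```bash
for i in 1; do python3 -m crank '{"travel":[[0,0,-0.05],[0,0,-0.1],[0,0,-0.15],[0,0,-0.15],[0,0,-0.15]],"turn":[[0,0,0],[0,0,0],[0,0,0],[0,0,0],[0,0,0]],"gripper":[1,1,1,1,1]}'; done
python3 -c "
from h import *
print(bot.observe()['force'][2])"
python3 -m crank '{"travel":[[0,0,-0.05],[0,0,-0.1],[0,0,-0.15],[0,0,-0.15],[0,0,-0.15]],"turn":[[0,0,0],[0,0,0],[0,0,0],[0,0,0],[0,0,0]],"gripper":[1,1,1,1,1]}'
python3 -c "
from h import *
for i in range(6):
  grab('side');o=bot.observe();print(o['position'][2],o['force'])"
```

```text
clock: 14.1
position: [0.4792, 0.0178, 0.1428]
tool_rot: [3.142, -0.0, 1.961]
force: [-0.1, 0.4, -2.3]
grip_width: 0.0293
finger_force: 44.8
-2.2596302295741397
clock: 14.6
position: [0.4792, 0.0178, 0.1413]
tool_rot: [3.142, -0.0, 1.961]
force: [-0.7, -0.3, -1.4]
grip_width: 0.0298
finger_force: 45.0
0.14134132693031268 [-0.28165037  0.11497602 -0.75496444]
0.14131616655441415 [ 0.22265717 -0.21644479 -1.26657253]
0.1413247324756881 [ 0.59129914 -0.32630768 -1.91765405]
0.14128997099489338 [ 0.76964955 -0.02043197 -1.5887025 ]
0.14132201604350753 [ 1.24723381  0.76804747 -0.72464933]
0.14132553222492558 [ 0.49768868  0.6564141  -1.07435248]
```

Contact began near TCP z ≈ 0.1427, and the plunger is now about 1.4 mm in. I'll go down another 5 mm and average the force.

```bash
python3 -m crank '{"travel":[[0,0,-0.05],[0,0,-0.1],[0,0,-0.15],[0,0,-0.2],[0,0,-0.25]],"turn":[[0,0,0],[0,0,0],[0,0,0],[0,0,0],[0,0,0]],"gripper":[1,1,1,1,1]}'
python3 -m crank '{"travel":[[0,0,-0.05],[0,0,-0.1],[0,0,-0.15],[0,0,-0.2],[0,0,-0.25]],"turn":[[0,0,0],[0,0,0],[0,0,0],[0,0,0],[0,0,0]],"gripper":[1,1,1,1,1]}'
python3 -c "
from h import *
F=[];Z=[]
for i in range(16):
  s=grab('side');o=bot.observe();F.append(o['force']);Z.append(o['position'][2])
print(np.mean(F,0),np.std(F,0),np.mean(Z))
cv2.imwrite('pics/c7.png',cv2.resize(s['pixels'][270:340,300:380],None,fx=7,fy=7,interpolation=2)[:,:,::-1])
I=s['pixels'].astype(int)
for r in range(294,308): print(r,I[r,336:346].sum(1)if 0 else I[r,336:346].sum(1))"
```

```text
clock: 15.4
position: [0.4792, 0.0178, 0.1388]
tool_rot: [3.142, 0.0, 1.961]
force: [-0.5, 0.4, 0.3]
grip_width: 0.029
finger_force: 45.1
clock: 15.9
position: [0.4792, 0.0178, 0.1363]
tool_rot: [3.141, 0.0, 1.961]
force: [0.7, -0.6, 1.5]
grip_width: 0.0296
finger_force: 45.3
[0.38331402 0.05571707 1.93130197] [0.45727045 0.66861585 0.60031936] 0.13630317044128543
294 [352 242 273 302 295 272 266 291 284 297]
295 [347 299 245 269 297 266 270 254 227 287]
296 [207 266 256 297 324 335 330 289 236 283]
297 [131 239 307 290 270 294 297 269 282 320]
298 [150 250 320 335 345 342 331 318 302 315]
299 [147 236 322 330 346 341 333 318 319 324]
300 [185 252 313 332 343 343 330 323 324 323]
301 [257 279 286 300 334 335 322 320 320 315]
302 [224 287 281 301 335 332 272 188 239 273]
303 [186 271 270 298 343 330 280 185 149 212]
304 [132 222 289 305 342 322 287 259 214 133]
305 [105 196 281 282 320 320 282 266 264 208]
306 [113 112 115 183 246 254 263 266 271 250]
307 [108 116 105 107 161 226 249 249 253 258]
```

View pics/c7.png

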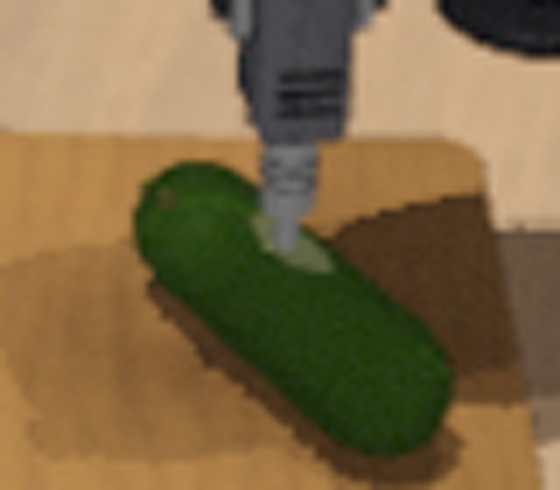

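The plunger stands in the middle of the window. The load is about 5.05 N, so it is about 6.2 mm in. I'll add 0.8 mm and hold.

```bash
python3 -m crank '{"travel":[[0,0,-0.02],[0,0,-0.04],[0,0,-0.06],[0,0,-0.08],[0,0,-0.08]],"turn":[[0,0,0],[0,0,0],[0,0,0],[0,0,0],[0,0,0]],"gripper":[1,1,1,1,1]}'
python3 -c "
from h import *
F=[];Z=[]
for i in range(50):
  s=grab('side');o=bot.observe();F.append(o['force']);Z.append(o['position'])
print(np.mean(F,0),np.std(F,0)/7,np.mean(Z,0),np.ptp(Z,0),o['clock'],o['finger_force'])
I=s['pixels'].astype(int).sum(2)
for r in range(292,308): print(r,I[r,336:346])"
```

```text
clock: 17.2
position: [0.4792, 0.0178, 0.1355]
tool_rot: [3.142, -0.0, 1.961]
force: [1.1, 0.5, 2.9]
grip_width: 0.0293
finger_force: 45.4
[0.50299806 0.14614082 2.4986247 ] [0.05946301 0.07037131 0.07190434] [0.4791913  0.01782195 0.13549307] [5.85136403e-05 8.14109917e-05 4.78612727e-05] 19.7 45.460447669029236
292 [361 282 280 319 344 346 344 332 300 283]
293 [358 256 243 293 325 333 324 311 290 293]
294 [361 285 282 258 261 266 272 249 239 286]
295 [329 260 241 254 302 310 320 273 244 268]
296 [194 251 279 300 290 292 287 287 279 280]
297 [144 223 268 265 272 273 276 281 267 312]
298 [152 253 316 333 347 341 341 321 305 314]
299 [178 262 318 333 345 337 340 317 310 328]
300 [188 267 314 336 342 341 335 322 313 313]
301 [257 280 282 313 341 337 324 311 303 322]
302 [228 280 284 304 338 334 276 182 236 272]
303 [183 269 277 296 345 328 277 191 150 197]
304 [144 218 289 304 342 331 287 264 209 126]
305 [128 202 278 276 321 329 271 271 260 212]
306 [115 110 122 182 248 268 263 273 268 254]
307 [119  97 108 110 158 224 250 255 259 263]
```

```bash
python3 -m crank '{"travel":[[0,0,0],[0,0,0],[0,0,0],[0,0,0],[0,0,0]],"turn":[[0,0,0],[0,0,0],[0,0,0],[0,0,0],[0,0,0]],"gripper":[1,1,1,1,1]}'; python3 -c "
from workcell import bot
print(bot.job_done())"
```

```text
clock: 20.2
position: [0.4792, 0.0178, 0.1355]
tool_rot: [-3.142, -0.0, 1.961]
force: [-0.0, 0.6, 2.9]
grip_width: 0.0292
finger_force: 45.5
the job is handed in; nothing more can be done
None
```

I rolled the cucumber until its window faced up, then held the tester upright on the middle of the window at about 5.6 N (about 7 mm of plunger travel, estimated from force and height) for 3 s, and handed the job in at 20 s still pressed; no verdict came back.

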